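# Open the gear unit's filler cap of unknown hand

## Task

Open the filler cap of the green gear unit on the bench. Nobody remembers which way this cap unlocks: try it a little one way, and if it stops dead straight away do not force it but turn it the other way until it comes free at its end stop, then lift it off. Finish while still holding the cap in the gripper, upright, with its lowest point at least 5 cm above the mouth of the neck: do not put it down or let go, and leave the screwdriver and the tape measure where they lie.

Things in the scene. Friction and masses are not known exactly. Their poses are not given: they have to be found in the camera images.
- gear_unit: Small green gear drive, bolted down (cannot move): foot plate 140 x 112 mm; housing 112 x 86 mm, 70 mm high; shaft stub on its +x side, reaching 89 mm from the middle, 38 mm up; round aluminium neck, 58 mm outer diameter, in the middle of the top, 70 to 100 mm above the bench. Origin: on the bench under the neck's axis. x along the shaft, z up. Place and yaw (0.4 to 1.2 rad) vary.
- unit_mouth (a point): Centre of the neck's mouth, on its axis in the plane of its upper rim, 100 mm above the bench; axes as the gear unit's. Inside the neck two ledges hold the cap's lug down until the cap is turned, so the closed cap cannot be pulled off. A trial turn to 0.4 rad from closed shows the way; wrenching the cap on against its stop (over 200 N on the gear unit) counts as forcing it.
- filler_cap: Loose bayonet cap, about 0.12 kg, closed in the neck: black disc, 62 mm diameter, 8 mm thick, on the rim; on it an upright orange finger bar 54 x 14 mm, its top 34 mm above the rim. Plug, stem and cross-lug reach 20 mm down into the neck. Origin: on the axis in the disc's underside (on the rim when closed). x along the bar, z up. Closed, its x lies along the gear unit's x, within 0.1 rad.
- cap_grip (a point): On the cap's axis in the finger bar, 29 mm above the disc's underside, 5 mm below the bar's top: TCP position for a grasp from above across the bar, fingertips just above the disc; axes as the cap's. From closed, the cap turns freely (under 0.1 N m) about 0.2 rad either way; the wrong way it then meets a hard stop (0.2 N m and up); the right way it goes on to an end stop.
- cap_foot (a point): Lowest point of the cap, under its lug on the axis, 20 mm below the disc's underside. The right way, the end stop comes about 1.2 rad from closed, and the cap lifts straight out from about 1.0 rad up to that stop. Which way is right (clockwise or counter-clockwise) varies from start to start, cannot be seen, and is found by trying.
- screwdriver: Screwdriver with red handle, 180 mm long, 24 mm thick, lying on the bench. Bystander. Origin under its middle.
- tape_measure: Yellow tape measure, 33 x 86 x 65 mm, standing on the bench. Bystander. Origin under its middle.
Not all that is in view belongs to the job. Of the things like the filler_cap, leave any that is brown or purple; of the rest the larger one is meant.

How it is judged:
By the outcome, as a careful person would: the job done as asked, in the order asked, and still so for the second after the job is handed in, while the arm keeps its last pose, push and grip.
It also fails if it takes over 54 s, if anything falls off the work surface, if the arm or the gripper's body presses on something with over 40 N, if the wrist force passes 120 N, or if a joint passes its speed limit or range.

## Robot

A 6-joint arm with a two-finger parallel gripper is mounted at the origin on a cart in front of the work surface, level with it; the furniture and walls round the work are solid. World frame = base frame: x ahead of the robot, y to its left, z up, the work surface at z = 0. Lengths are in m, angles in rad, forces in N, time in s.
With the tool pointing down it reaches from about 0.35 to 0.95 m from the base axis. Payload 17.4 kg.
Tool frame: the origin (TCP) lies between the finger pads, 19 mm behind the fingertips; this is the grasp point; z points along the fingers, y is the line along which they close (so a half turn about z gives the same grasp; the last joint's range is limited). The gripper opens to 93 mm and grips with 3 to 60 N. Pads are 15 mm wide; open, the fingers measure 128 mm over their backs; the gripper's body (75 mm by 188 mm) begins 65 mm behind the grasp point.
Start: joints at [-1.304, 0.116, 1.442, -0, 1.584, -0.038], TCP at [0.203, -0.644, 0.237] pointing down, gripper open.
Joint ranges: [-2.83, 2.83], [-0.83, 2.19], [0.07, 2.5], [-1.14, 4.28], [0.01, 3], [-2.97, 2.97]. Speed limits (rad/s): [1.89, 1.89, 2.22, 3.14, 3.14, 3.14].

## Interface

Orientations are given as a unit quaternion [x, y, z, w].
In Python, from plant import env gives the robot as it stands. Calls block until the motion is done:
- env.reach(position, orientation): joint-space move of the TCP to a pose.
- env.movel(position, feed=0.15, ori=None, stop_force=None): straight line of the TCP; ori=None keeps the orientation; feed is the mean speed in m/s. With stop_force (N) it stops when the force on the tool has changed by that much, and returns True; else False.
- env.move_joints(angles): joint-space move.
- env.set_gripper(opening, effort=None): opening from 0.0 (shut) to 1.0 (fully open); effort is the grip in N (None keeps the last); returns when the fingers have stopped.
- env.wait(seconds).
- env.solve_ik(position, orientation): joint angles nearest the present ones, or None.
- env.capture(name): name is "scene" or "top" or "wrist"; returns the picture (420x560x3 uint8, red, green, blue); there is no depth.
- env.get_calibration(name): a dict with "vfov" (degrees; the focal length in pixels is half the picture's height over the tangent of half this angle, whatever the lens; pixels are square), "cx", "cy" (the principal point, pixels), "T" (4x4, takes a point from camera to world coordinates). Camera axes: x right, y down, z forward; pixel columns grow to the right and rows downward; lengths in m; the calibration is good to about 2 mm. A picture is of the moment at which its call begins: read the wrist's pose just before it. get_calibration takes no time and is no camera call; for the wrist camera it gives the pose at the moment of the call.
A pose or a line that the arm cannot do raises env.Unreachable and nothing moves.
- env.sign_off(): hands the job in; it is judged then, once.
Readings, each from a call of its own:
- env.get_t(): time.
- env.get_q(): joint angles.
- env.get_joint_velocities(): joint speeds.
- env.get_tau(): joint torques, N m.
- env.get_ee_pos(): TCP position.
- env.get_tcp_rot(): TCP orientation.
- env.get_wrist_force(): force on the tool from outside, world axes, zero at the start.
- env.get_moment(): the same for the moment, N m.
- env.get_grip_width(): opening from 0.0 (shut) to 1.0 (fully open).
- env.get_grasp_force(): force on a finger pad.
Only numpy, scipy, OpenCV 4.12 (cv2) and the standard library are available. Lean on these libraries where they do the work, as an engineer would, in place of code of your own. Each camera call takes 0.05 s, during which the arm holds its last target. There are 200 camera calls.

## Working session

There is one attempt and no reset: what is moved stays moved. The work goes in short steps, each a Python script; the robot and the scene stay as the last script left them, time stands still between calls to the robot, and variables do not carry over. Pictures are saved under pics/ and viewed, at most 10 in all, crops included, and the job is handed in when it is done.

```bash
mkdir -p pics; ls; python3 - <<'E'
from plant import env
import cv2,numpy as np
a=env.capture("scene");b=env.capture("top")
for n,i in(("scene",a),("top",b)):
    cv2.imwrite(f"pics/{n}0.png",i[:,:,::-1]); c=env.get_calibration(n); print(n,c["vfov"],c["cx"],c["cy"],np.round(c["T"],3).tolist())
print(env.get_t())
E
```

```text
pics
scene 44.92277321299252 272.1134353359727 216.62723957537477 [[-0.86, -0.37, 0.352, 0.105], [-0.511, 0.601, -0.614, 0.719], [0.016, -0.708, -0.706, 0.949], [0.0, 0.0, 0.0, 1.0]]
top 46.34537295993829 272.6898941562618 210.98207103578403 [[0.002, -0.983, 0.185, 0.348], [-1.0, 0.0, 0.012, 0.007], [-0.012, -0.185, -0.983, 1.224], [0.0, 0.0, 0.0, 1.0]]
0.1
```

View pics/scene0.png

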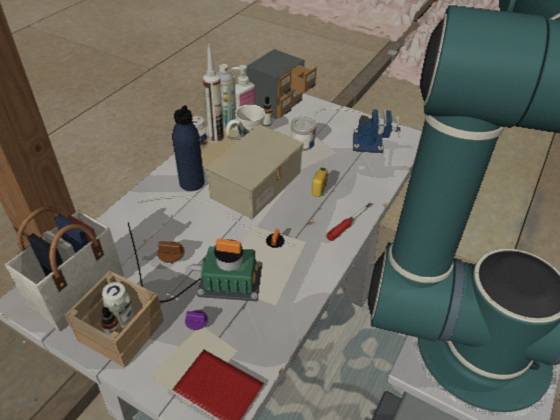

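View pics/top0.png

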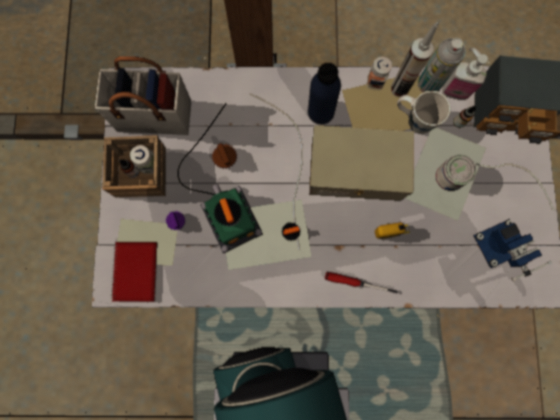

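Candidates in the top view: black/orange cap on the green unit (227,211), small black/orange cap on the bench (291,231), brown (224,156) and purple (176,220). The large one on the unit's neck fits; I'll confirm it with a crop and measure.

```bash
cat > h.py <<'E'
import numpy as np,cv2
def ray(c,u,v):
    f=210/np.tan(np.radians(c["vfov"])/2); T=np.array(c["T"])
    d=T[:3,:3]@np.array([(u-c["cx"])/f,(v-c["cy"])/f,1.]); return T[:3,3],d
def plane(c,u,v,z):
    o,d=ray(c,u,v); return o+d*(z-o[2])/d[2]
def orange(img,box):
    h=cv2.cvtColor(img,cv2.COLOR_RGB2HSV); m=cv2.inRange(h,(5,170,120),(20,255,255))
    k=np.zeros_like(m); x0,y0,x1,y1=box; k[y0:y1,x0:x1]=m[y0:y1,x0:x1]
    cs,_=cv2.findContours(k,cv2.RETR_EXTERNAL,cv2.CHAIN_APPROX_NONE)
    return max(cs,key=cv2.contourArea)
E
python3 - <<'E'
from plant import env
from h import *
for n,box in(("top",(205,190,250,240)),("scene",(210,235,248,260))):
    i=cv2.imread(f"pics/{n}0.png")[:,:,::-1].copy();c=env.get_calibration(n)
    k=orange(i,box); r=cv2.minAreaRect(k); print(n,r)
    print(plane(c,*r[0],.13).round(4))
    P=cv2.boxPoints(r); W=np.array([plane(c,*p,.134)[:2] for p in P])
    e=[W[1]-W[0],W[2]-W[1]]; e=max(e,key=np.linalg.norm); print("len",np.linalg.norm(e),"yaw",np.arctan2(e[1],e[0]))
i=cv2.imread("pics/top0.png")[130:260,150:320]
cv2.imwrite("pics/crop1.png",cv2.resize(i,None,fx=4,fy=4,interpolation=cv2.INTER_CUBIC))
E
```

```text
top ((225.857666015625, 209.73358154296875), (22.811349868774414, 5.72419548034668), 70.01689147949219)
[0.5567 0.1271 0.13  ]
len 0.05283328853265892 yaw -2.7817665004454817
scene ((227.87994384765625, 245.65066528320312), (23.723384857177734, 11.233916282653809), 7.594643592834473)
[0.5502 0.1324 0.13  ]
len 0.052173062999361725 yaw -2.768363021481916
```

View pics/crop1.png

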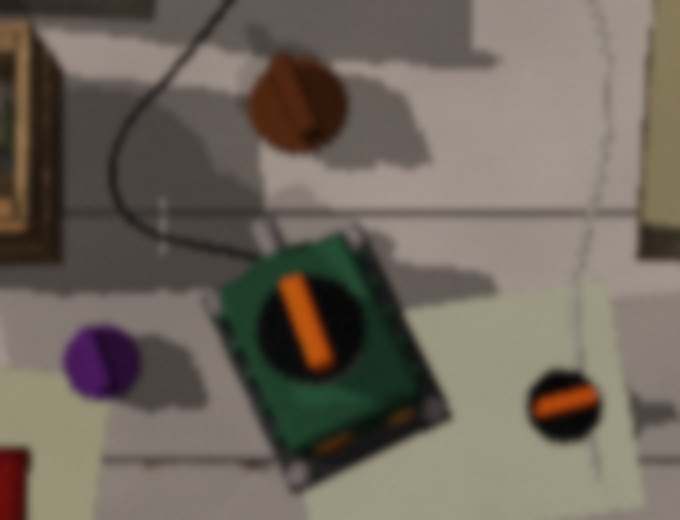

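The crop confirms it: the large black/orange cap is on the green unit, and the other orange one is smaller and loose on the paper. I'll hover over it and take a closer look.

```bash
cat >> h.py <<'E'
from scipy.spatial.transform import Rotation as R
def down(b):
    y=np.array([np.cos(b),np.sin(b),0]); z=np.array([0,0,-1.]); return R.from_matrix(np.c_[np.cross(y,z),y,z]).as_quat()
E
python3 - <<'E'
from plant import env
from h import *
a=.367;p=env.get_ee_pos();best=None
env.movel([p[0],p[1],.36],feed=.25)
for s in(-1,1):
    b=a+s*np.pi/2; q=[env.solve_ik([.554,.128,.13],down(b+d)) for d in(-1.3,0,1.3)]
    print(s,[None if x is None else np.round(x,2).tolist() for x in q])
    if all(x is not None for x in q):
        w=max(abs(x[5]) for x in q)
        if best is None or w<best[0]: best=(w,b)
b=best[1];print(best)
env.reach([.554,.128,.30],down(b))
c=env.get_calibration("wrist");i=env.capture("wrist");cv2.imwrite("pics/w1.png",i[:,:,::-1])
k=orange(i,(0,0,560,420));r=cv2.minAreaRect(k);print(r,plane(c,*r[0],.134))
P=cv2.boxPoints(r); W=np.array([plane(c,*p,.134)[:2] for p in P]);print(W)
e=max([W[1]-W[0],W[2]-W[1]],key=np.linalg.norm);print(np.linalg.norm(e),np.arctan2(e[1],e[0]),env.get_ee_pos(),env.get_t())
E
```

```text
-1 [[0.18, -0.07, 1.8, -0.0, 1.4, 2.69], [0.18, -0.07, 1.8, -0.0, 1.4, 1.39], [0.18, -0.07, 1.8, -0.0, 1.4, 0.09]]
1 [[0.18, -0.07, 1.8, -0.0, 1.4, -0.46], [0.18, -0.07, 1.8, -0.0, 1.4, -1.76], None]
(np.float64(2.685996365265627), -1.2037963267948966)
((288.4999694824219, 196.49998474121094), (48.99999237060547, 10.999998092651367), 90.0) [0.56076344 0.12631886 0.134     ]
[[0.58283101 0.14090995]
 [0.58689172 0.13031105]
 [0.53773123 0.11108993]
 [0.53349266 0.12215209]]
0.052784516921397566 -2.7688800289204214 [0.55417228 0.12749639 0.30000933] 3.775
```

View pics/w1.png

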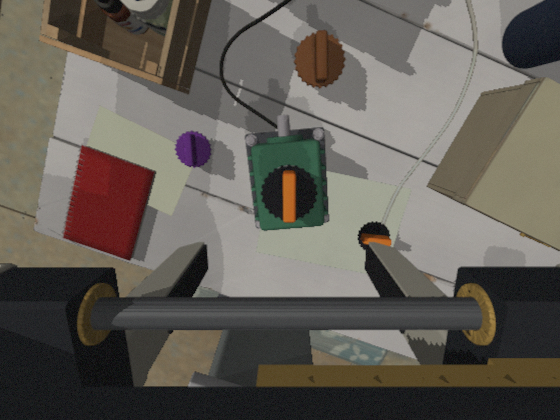

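The wrist view shows the cap at (288,196), with its bar yaw about 0.373. One more measurement lower down, then the grasp.

```bash
python3 - <<'E'
from plant import env
from h import *
b=.373-np.pi/2
env.movel([.560,.1265,.215],feed=.15,ori=down(b)); env.wait(.2)
c=env.get_calibration("wrist");i=env.capture("wrist");cv2.imwrite("pics/w2.png",i[:,:,::-1])
k=orange(i,(150,50,420,330));r=cv2.minAreaRect(k);print(r,plane(c,*r[0],.134))
W=np.array([plane(c,*p,.134)[:2] for p in cv2.boxPoints(r)])
E1=[W[1]-W[0],W[2]-W[1]];e=max(E1,key=np.linalg.norm);print([np.linalg.norm(x) for x in E1],np.arctan2(e[1],e[0]),env.get_t())
h=cv2.cvtColor(i,cv2.COLOR_RGB2HSV); g=((h[...,2]<60)&((h[...,0]<40)|(h[...,0]>95)|(h[...,1]<90))).astype(np.uint8)
x,y=map(int,r[0]);m=np.zeros_like(g);m[y-60:y+60,x-60:x+60]=g[y-60:y+60,x-60:x+60];cv2.drawContours(m,[k],-1,1,-1)
m=cv2.morphologyEx(m,cv2.MORPH_CLOSE,np.ones((5,5)));m=cv2.morphologyEx(m,cv2.MORPH_OPEN,np.ones((15,15)))
q=max(cv2.findContours(m,0,1)[0],key=cv2.contourArea);el=cv2.fitEllipse(q);print(el,plane(c,*el[0],.108))
v=i[:,:,::-1].copy();cv2.ellipse(v,el,(255,0,255),1);cv2.drawContours(v,[k],-1,(255,255,0),1);cv2.imwrite("pics/w2.png",v)
E
```

```text
((286.0, 224.0), (66.0, 16.0), 90.0) [0.56218154 0.12643791 0.134     ]
[np.float64(0.01228605581397169), np.float64(0.05463020344627646)] -2.762134218241676 4.7417
((286.4146728515625, 217.76016235351562), (69.77040100097656, 71.77854919433594), 6.404110908508301) [0.56011403 0.12523649 0.108     ]
```

View pics/w2.png

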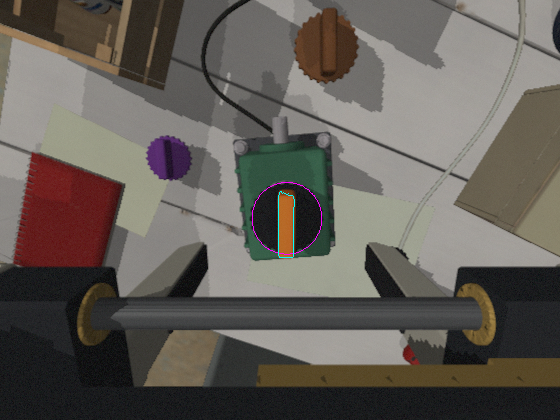

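```bash
python3 - <<'E'
from plant import env
from h import *
b=.373-np.pi/2
print(env.movel([.561,.126,.145],feed=.15,ori=down(b)))
print(env.movel([.561,.126,.130],feed=.03,stop_force=6),env.get_ee_pos(),env.get_wrist_force(),env.get_moment())
env.set_gripper(0.0,effort=30); env.wait(.2)
print("w",env.get_grip_width()*93,env.get_grasp_force(),env.get_wrist_force().round(2),env.get_moment().round(3),env.get_t())
q0=np.array(env.get_q());np.save("q0.npy",q0)
for d in np.arange(.05,.36,.05):
    q=q0.copy();q[5]-=d;env.move_joints(q);m=np.array(env.get_moment());print(round(d,2),m.round(3),np.round(env.get_wrist_force(),1),round(env.get_t(),2))
    if abs(m[2])>.3:break
E
```

```text
False
False [0.56101762 0.12599665 0.13001988] [-0.15013456 -0.25256473 -0.25124863] [ 0.00428447 -0.02742357  0.03178929]
w 13.873170812581739 29.99890387058258 [-0.97  0.9   0.16] [ 0.031 -0.021  0.005] 7.4083
0.05 [-0.04   0.026  0.038] [ 0.1  0.4 -0.4] 7.66
0.1 [-0.033 -0.006  0.009] [-0.3 -0.7 -0.2] 7.91
0.15 [-0.059 -0.028  0.02 ] [-0.3 -0.2  0.5] 8.16
0.2 [0.104 0.049 0.022] [0.4 1.9 0.4] 8.41
0.25 [ 0.369  0.358 -0.039] [-2.5  1.5  1.7] 8.66
0.3 [ 1.091  0.175 -0.033] [-1.3  4.6  1.2] 8.91
0.35 [ 1.642 -0.107 -0.08 ] [0.3 7.9 0.6] 9.16
```

```bash
python3 - <<'E'
from plant import env
from h import *
q0=np.load("q0.npy")
def rd(d):
    q=q0.copy();q[5]-=d;env.move_joints(q);env.wait(.1)
    print(round(d,2),np.round(env.get_moment(),3),np.round(env.get_wrist_force(),1),round(env.get_grip_width()*93,2),round(env.get_grasp_force(),1),np.round(env.get_q()[5]-q[5],4),round(env.get_t(),2))
rd(.35);rd(.4)
c=env.get_calibration("wrist");i=env.capture("wrist");cv2.imwrite("pics/w3.png",i[:,:,::-1])
E
```

```text
0.35 [ 1.61  -0.053 -0.136] [0.  7.8 0.6] 13.47 30.0 0.0027 9.51
0.4 [ 2.116 -0.011 -0.302] [-0.  10.6  0.5] 13.52 30.1 0.0029 9.86
```

View pics/w3.png

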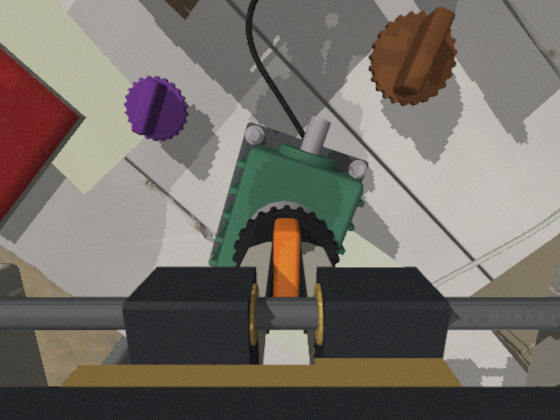

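```bash
python3 - <<'E'
from plant import env
from h import *
c=env.get_calibration("wrist");i=cv2.imread("pics/w3.png")[:,:,::-1].copy()
h=cv2.cvtColor(i,cv2.COLOR_RGB2HSV);m=cv2.inRange(h,(3,150,90),(20,255,255))
for nm,f in(("L",0),("R",-1)):
    P=np.array([plane(c,np.where(m[v,230:340])[0][f]+230,v,.134)[:2] for v in range(230,290,2)])
    vx,vy=cv2.fitLine(P.astype(np.float32),2,0,.01,.01)[:2].ravel();print(nm,np.arctan(vy/vx),P[0],P[-1])
R_=R.from_quat(env.get_tcp_rot()) if np.size(env.get_tcp_rot())==4 else R.from_matrix(env.get_tcp_rot())
x=R_.as_matrix()[:,0];print("tool x yaw",np.arctan(x[1]/x[0]))
cv2.imwrite("pics/c3.png",cv2.resize(i[190:310,210:360,::-1],None,fx=4,fy=4))
E
```

```text
L 0.77123624 [0.57535166 0.14812355] [0.55214992 0.12611061]
R 0.76393545 [0.58400801 0.13920466] [0.56128057 0.11670748]
tool x yaw 0.7704964713051846
```

View pics/c3.png

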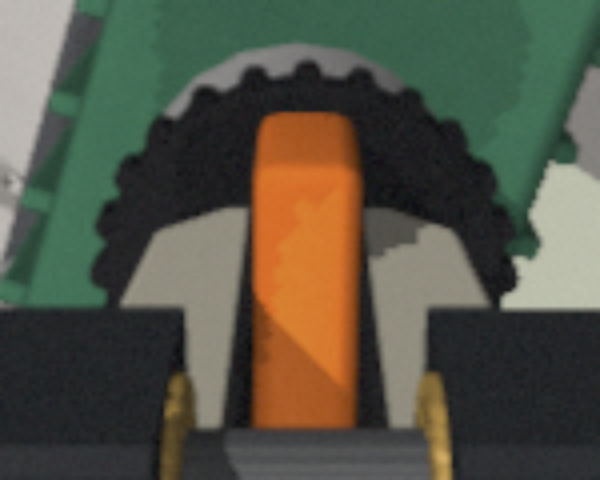

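The bar has followed the tool by 0.4 rad without slipping, with a sideways force of about 10 N. I'll null that side load in small steps to see whether the torque comes from being off-axis or from a stop.

```bash
cat >> h.py <<'E'
def rd(env,t=""):
    print(t,"M",np.round(env.get_moment(),3),"F",np.round(env.get_wrist_force(),1),"p",np.round(env.get_ee_pos(),4),"w",round(env.get_grip_width()*93,2),"t",round(env.get_t(),2))
def null(env,n=5,k=.00008,tol=1.5):
    for _ in range(n):
        f=np.array(env.get_wrist_force())[:2]
        if np.hypot(*f)<tol:break
        s=k*f; s*=min(1,.0008/np.hypot(*s)); p=np.array(env.get_ee_pos());p[:2]+=s
        env.movel(p,feed=.01);env.wait(.05)
E
python3 - <<'E'
from plant import env
from h import *
rd(env)
for _ in range(4): null(env,1); rd(env)
E
```

```text
M [ 2.103 -0.034 -0.336] F [ 0.6 10.1  1.3] p [0.5612 0.1271 0.1303] w 13.78 t 9.91
 M [ 0.466 -0.305 -0.196] F [ 1.   2.4 -2.5] p [0.5613 0.1278 0.1302] w 13.7 t 10.3
 M [ 0.116 -0.098 -0.181] F [-0.8  0.9 -0.5] p [0.5613 0.1279 0.1301] w 14.25 t 10.6
 M [ 0.116 -0.098 -0.181] F [-0.8  0.9 -0.5] p [0.5613 0.1279 0.1301] w 14.25 t 10.6
 M [ 0.116 -0.098 -0.181] F [-0.8  0.9 -0.5] p [0.5613 0.1279 0.1301] w 14.25 t 10.6
```

```bash
python3 - <<'E'
from plant import env
from h import *
q0=np.array(env.get_q());np.save("q1.npy",q0)
for d in(.05,.1,.05,0,-.04):
    q=q0.copy();q[5]+=d;env.move_joints(q);env.wait(.1);rd(env,d)
E
```

```text
0.05 M [-0.015 -0.04   0.008] F [-0.4  0.3 -2. ] p [0.5613 0.1278 0.1301] w 13.66 t 10.95
0.1 M [-0.088 -0.019  0.002] F [-0.4 -0.4 -1.1] p [0.5613 0.1279 0.1301] w 13.93 t 11.3
0.05 M [ 0.031  0.012 -0.021] F [ 0.7  0.7 -2.2] p [0.5613 0.1279 0.1302] w 13.31 t 11.65
0 M [ 0.603  0.05  -0.1  ] F [-1.5  3.  -1. ] p [0.5613 0.1281 0.1301] w 13.86 t 12.0
-0.04 M [ 1.012  0.266 -0.377] F [-0.9  4.4 -0.7] p [0.5612 0.1282 0.1302] w 14.06 t 12.35
```

After relieving the side load, the torque is zero at 0.35 rad and climbs steeply past 0.4, so this is a hard stop and the wrong way. Turning the other way.

```bash
python3 - <<'E'
from plant import env
from h import *
q6=np.load("q0.npy")[5]
d=.36
while d>-.75:
    q=np.array(env.get_q());d-=.1;q[5]=q6-d;env.move_joints(q)
    if np.hypot(*env.get_wrist_force()[:2])>3: env.wait(.05);null(env,2)
    rd(env,round(d,2))
    if abs(env.get_moment()[2])>.3:break
E
```

```text
0.26 M [0.02  0.007 0.008] F [ 0.   0.2 -2.2] p [0.5613 0.1279 0.1302] w 13.63 t 12.64
0.16 M [-0.03   0.08  -0.006] F [ 0.  -0.6 -2. ] p [0.5613 0.1278 0.1301] w 13.74 t 12.89
0.06 M [-0.017 -0.009 -0.027] F [-0.2  0.4 -1.6] p [0.5613 0.1277 0.1301] w 13.62 t 13.14
-0.04 M [-0.167  0.004 -0.024] F [ 0.2 -0.3 -2.3] p [0.5613 0.1277 0.1301] w 13.68 t 13.39
-0.14 M [-0.566  0.075  0.013] F [-0.6 -2.7 -1.6] p [0.5613 0.1275 0.13  ] w 13.37 t 13.64
-0.24 M [-0.108  0.078  0.015] F [-0.1 -0.8 -1.3] p [0.5613 0.127  0.13  ] w 13.8 t 14.24
-0.34 M [-0.008 -0.011  0.009] F [ 0.4 -0.  -0.8] p [0.5612 0.1266 0.1301] w 13.77 t 14.84
-0.44 M [-0.11   0.037  0.034] F [ 0.4 -0.3 -1.3] p [0.5613 0.1262 0.13  ] w 13.99 t 15.44
-0.54 M [ 0.014 -0.035 -0.015] F [ 0.1  0.6 -2.1] p [0.5611 0.1258 0.1301] w 13.83 t 16.04
-0.64 M [-0.091  0.019 -0.035] F [ 0.  -0.7 -2.6] p [0.5612 0.1254 0.13  ] w 13.85 t 16.64
-0.74 M [-0.069  0.001  0.014] F [ 0.2 -0.4 -1.9] p [0.5611 0.1251 0.1301] w 14.05 t 17.24
-0.84 M [-0.042  0.021 -0.007] F [-0.8  0.1 -1.9] p [0.5609 0.1246 0.13  ] w 13.61 t 17.84
```

Free all this way. On to the end stop in smaller steps.

```bash
python3 - <<'E'
from plant import env
from h import *
q6=np.load("q0.npy")[5]
d=-.84
while d>-1.42:
    q=np.array(env.get_q());d-=.05;q[5]=q6-d;env.move_joints(q);env.wait(.05)
    if np.hypot(*env.get_wrist_force()[:2])>3: null(env,2)
    rd(env,round(d,2))
    if abs(env.get_moment()[2])>.2:break
E
```

```text
-0.89 M [-0.407  0.364 -0.039] F [-1.2 -1.9 -0.4] p [0.5609 0.1246 0.13  ] w 13.68 t 18.14
-0.94 M [ 0.079 -0.064  0.011] F [ 0.6  0.7 -0.7] p [0.5607 0.1243 0.13  ] w 14.07 t 18.74
-0.99 M [-0.304  0.331 -0.026] F [-2.2 -1.8 -0.9] p [0.5607 0.1243 0.13  ] w 13.59 t 19.04
-1.04 M [-0.101  0.055  0.037] F [-0.3 -1.1 -0.7] p [0.5605 0.124  0.1301] w 13.78 t 19.64
-1.09 M [-0.546  0.343  0.017] F [-1.6 -2.4 -0.7] p [0.5605 0.1239 0.13  ] w 13.84 t 19.94
-1.14 M [-0.13  -0.053  0.216] F [ 0.9 -0.7 -2.7] p [0.5607 0.1235 0.13  ] w 13.85 t 20.54
```

End stop met at −1.14. I'll back off slightly and lift.

```bash
python3 - <<'E'
from plant import env
from h import *
q=np.array(env.get_q());q[5]-=.05;env.move_joints(q);env.wait(.1);null(env,2);rd(env,"back")
p=np.array(env.get_ee_pos())
for z,f in((.14,.03),(.16,.04)):
    s=env.movel([p[0],p[1],z],feed=f,stop_force=12);rd(env,s)
    if s:break
else:
    env.movel([p[0],p[1],.24],feed=.1);env.wait(.3);rd(env)
    i=env.capture("scene");cv2.imwrite("pics/s5.png",cv2.resize(i[170:310,150:310,::-1],None,fx=4,fy=4))
E
```

```text
back M [ 0.068 -0.024 -0.012] F [ 0.1 -0.3 -1.4] p [0.5607 0.1236 0.1301] w 13.82 t 20.89
False M [ 0.068 -0.006  0.01 ] F [-0.4  0.3 -0.6] p [0.5608 0.1236 0.1402] w 13.66 t 21.38
False M [ 0.051  0.048 -0.007] F [-0.4  0.2 -1.8] p [0.5607 0.1236 0.16  ] w 13.7 t 22.02
 M [ 0.05  -0.012  0.058] F [-1.1  0.1 -0.8] p [0.5606 0.1236 0.2397] w 13.92 t 23.27
```

View pics/s5.png

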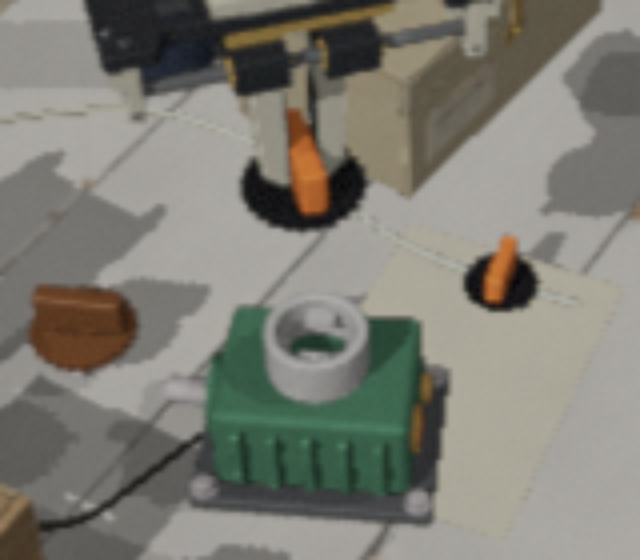

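The cap is off, held upright, and the neck is open. Its foot is at about z = 0.19, roughly 9 cm above the mouth.

```bash
python3 -c "
from plant import env
print(env.sign_off())"
```

```text
the job is handed in; nothing more can be done
None
```

The cap stopped counter-clockwise, so I turned it clockwise to its end stop and lifted it off; handed in with it held upright in the gripper, its lowest point about 9 cm above the mouth, and the screwdriver and tape measure not touched.

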